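# Shim the rocking foot of a bench unit

## Robot

A 7-joint arm with a two-finger parallel gripper is mounted at the origin on the work surface. World frame = base frame: x ahead of the robot, y to its left, z up, the work surface at z = 0. Lengths are in m, angles in rad, forces in N, time in s.
With the tool pointing down it reaches from about 0.4 to 0.875 m from the base axis. Payload 19.3 kg.
Tool frame: the origin (TCP) lies at the centre of the arm's flange, where the gripper is bolted on; the fingertips stand 173 mm ahead of it and the grasp point (between the pads) lies 155 mm ahead of it (bot.grip_point_offset is the distance from the TCP to the grasp point, in m); z points along the fingers, x is the direction in which the jaws open and shut, and the axes are right-handed (so a half turn about z gives the same grasp; the last joint's range is limited). The gripper opens to 85 mm and grips with 20 to 120 N. Pads are 22 mm wide; open, the fingers measure 114 mm over their backs; the gripper's body (76 mm by 85 mm) begins 54 mm behind the grasp point. The pads swing forward as they close: fully open they stand 13 mm farther back than shut.
Start: joints at [-1.214, 0.521, -0.036, 1.599, 0.021, 1.021, -0.113], TCP at [0.259, 0.569, 0.405] pointing down, gripper open.
Joint ranges: [-2.91, 2.91], [-0.3, 2.13], [-1.5, 1.42], [0.17, 2.43], [-1.26, 4.41], [0.16, 1.93], [-2.52, 2.52]. Speed limits (rad/s): [1.89, 1.89, 2.39, 2.39, 3.01, 3.01, 3.01].

## Interface

Orientations are given as [roll, pitch, yaw] about the fixed x, y, z axes, in that order (R = Rz(yaw) Ry(pitch) Rx(roll)).
In Python, from workcell import bot gives the robot as it stands.
- The arm moves only by the tool step_arm, never from a script. Its argument "plan" is a list that holds one entry, the list of rows, each a list of 4 numbers: the shift along the world's x, y, z in cm, then the turn about the world's z in rad. A call has 1 to 12 rows; each row is the pose to reach, as a shift and turn from the pose measured when the call began; what a row does not reach only later rows make up. A row lasts 1/12 s, in which the tool goes at most 41.7 mm and 7.16 degrees, less where a joint would pass 70% of its speed; a pose out of reach is approached as far as the arm can. A call with a gripper value outside its range is refused whole. "jaw" is the closure, from 0 (fully open) to 1 (shut), set as the call begins (left out, the last holds). The fingers move at their own pace and stop on an object; "force" is the grip in N (left out, the last holds). Time passes only in rows, so rows that repeat a pose let the fingers close. It gives the time, the measured TCP pose, the force and the opening at its end, in the units of the state.
- bot.observe(): the state, without advancing time (a new reading comes with each control period).
- bot.grab_frame(name): name is "side" or "top" or "wrist"; returns a dict with "pixels" (400x640x3 uint8, blue, green, red), "mtx" (3x3 intrinsics, pixels), "R" (3x3) and "t" (3): a world point X has camera coordinates R X + t. Camera axes: x right, y down, z forward; pixel columns grow to the right and rows downward; lengths in m; the calibration is good to about 2 mm. A picture is of the moment at which its call begins. There is no depth.
- bot.job_done(): hands the job in, once; it reports no verdict.
The state is a dict: "clock": time; "qpos": joint angles; "qd": joint speeds; "joint_efforts": joint torques, N m; "position": TCP position; "tool_rot": TCP orientation; "force": force on the tool from outside, world axes, zero at the start; "moment": the same for the moment, N m; "grip_width": finger opening in m.
Only numpy, scipy, OpenCV 4.12 (cv2) and the standard library are available. Lean on these libraries where they do the work, as an engineer would, in place of code of your own. Each camera call takes 0.05 s, during which the arm holds its last target.

## Task

The pump unit rocks because the foot on its side bracket hangs clear of the steel bearing plate below it. Slide the flat aluminium shims under that foot one at a time, each lying flat on the one before and lined up straight in from the bracket's open end until its inner end reaches the far edge of the foot, until no further shim would go in; then press down on the bracket with the fingers to check that it no longer rocks, and let go. Leave the bottle, the jar and the wrench where they are.

Things in the scene. Friction and masses are not known exactly. Their poses are not given: they have to be found in the camera images.
- stand: pump unit's fixed frame (never tilts): box 240 (x) x 200 (y), 164 mm high, off-white, blue cover, louvres. Origin on the bench under the box's middle, z up. A dark steel bracket 50 mm wide sticks out of its -y side at x = +70, to y = -187. Shims go in below it towards +y. The box's wall is at y = -100 (cover to -104), its underside 40 mm up: the space under and past the foot is free.
- unit (a joint): rocking angle of box and bracket about the diagonal of its two sound feet (through the stand's origin, at bench height, along (0.747, 0.664, 0) of the stand). 0 = at rest, foot raised; grows as the foot goes down, 6 mm per 0.036 rad. About 6 N on the bracket begins to tip it, 8 to 10 N takes it right down; it returns to 0 by itself.
- foot (a point): centre of the underside of the foot: a 50 x 50 mm steel block under the bracket at (70, -160) of the stand, 33.5 mm above the bench at rest, axes as the stand's; its -y edge has a small sloped lead-in that reaches y = -197. Moves with the box
- home (a point): where the centre of a shim lies, seen from above, when it is home under the foot with its long axis along the stand's y: (70, -205) of the stand, on the bench; its inner end is then at the foot's far (+y) edge and its outer 90 mm stick out towards -y. Fixed to the stand
- lug_top (a point): top face of the bracket right above the foot, 59.5 mm above the bench at rest: the place to press; 56 mm clear to the overhang of the box's cover
- pad_high: dark steel bearing plate, 70 (x) x 100 (y) x 16 mm, 2 kg, loose on the bench; origin: centre of its underside. When this one is under the foot the gap is 17.5 mm and two shims fill it (1.5 mm play left)
- pad_low: like pad_high but 8 mm thick. When this one is under the foot the gap is 25.5 mm and three shims fill it (1.5 mm play left). One of the two plates lies under the foot, its centre 15 mm further out (-y) than the foot's; the other is a spare lying beside it near (-80, -195) of the stand and plays no part
- mat: black rubber mat fixed on the bench, 290 (x) x 200 (y) x 3 mm, the shims lie side by side on it about 90 mm apart; origin: centre of its underside
- shim_a: flat bare-aluminium packing plate (shim), 140 long (its own y) x 40 wide (x) x 8 mm thick, 130 g, plain with a small dark dot near each end of its upper face; the three are identical. Origin: centre of its underside. Starts lying flat on the mat, its long axis within about 0.35 rad of world y.
- shim_b: flat bare-aluminium packing plate (shim), 140 long (its own y) x 40 wide (x) x 8 mm thick, 130 g, plain with a small dark dot near each end of its upper face; the three are identical. Origin: centre of its underside. Starts lying flat on the mat, its long axis within about 0.35 rad of world y.
- shim_c: flat bare-aluminium packing plate (shim), 140 long (its own y) x 40 wide (x) x 8 mm thick, 130 g, plain with a small dark dot near each end of its upper face; the three are identical. Origin: centre of its underside. Starts lying flat on the mat, its long axis within about 0.35 rad of world y.
- bottle: white plastic bottle, 66 mm across, 140 mm tall, stands near the work, to be left alone; origin: centre of its underside
- jar: glass jar with a black cap, 60 mm across, 75 mm tall, to be left alone; origin: centre of its underside
- wrench: steel wrench 170 mm long lying on the bench, to be left alone; origin: underside, at mid-length
Things that resemble listed ones, but are neither listed nor needed, are in the scene too. What is shaped like the shim_c but red is not meant. Leave any purple look-alike of the pad_high alone.

How it is judged:
On the way, in this order (a step that is already met when the one before it is completed fails the run):
1. one shim lies under the foot, flat and lined up (((horizontal distance between shim_a and home below 0.02 m and z of shim_a in the frame of stand below 0.03 m and angle between the y axis of shim_a and the y axis of stand, either way round below 0.2 rad and angle between shim_a's own z axis and vertical below 0.05 rad) or (horizontal distance between shim_b and home below 0.02 m and z of shim_b in the frame of stand below 0.03 m and angle between the y axis of shim_b and the y axis of stand, either way round below 0.2 rad and angle between shim_b's own z axis and vertical below 0.05 rad) or (horizontal distance between shim_c and home below 0.02 m and z of shim_c in the frame of stand below 0.03 m and angle between the y axis of shim_c and the y axis of stand, either way round below 0.2 rad and angle between shim_c's own z axis and vertical below 0.05 rad))), for 0.2 s.
2. two shims lie one on the other under the foot, flat and lined up (((horizontal distance between each of shim_a, shim_b and home below 0.02 m and z of each of shim_a, shim_b in the frame of stand below 0.03 m and angle between the y axis of each of shim_a, shim_b and the y axis of stand, either way round below 0.2 rad and angle between each of shim_a, shim_b's own z axis and vertical below 0.05 rad) or (horizontal distance between each of shim_a, shim_c and home below 0.02 m and z of each of shim_a, shim_c in the frame of stand below 0.03 m and angle between the y axis of each of shim_a, shim_c and the y axis of stand, either way round below 0.2 rad and angle between each of shim_a, shim_c's own z axis and vertical below 0.05 rad) or (horizontal distance between each of shim_b, shim_c and home below 0.02 m and z of each of shim_b, shim_c in the frame of stand below 0.03 m and angle between the y axis of each of shim_b, shim_c and the y axis of stand, either way round below 0.2 rad and angle between each of shim_b, shim_c's own z axis and vertical below 0.05 rad))), for 0.2 s.
3. with the gap filled, the bracket is pressed down at the foot with more than 5 N and rocks by less than 0.025 rad (4 mm) (((z of shim_a in the frame of stand above 0.0215 m and horizontal distance between shim_a and home below 0.02 m) or (z of shim_b in the frame of stand above 0.0215 m and horizontal distance between shim_b and home below 0.02 m) or (z of shim_c in the frame of stand above 0.0215 m and horizontal distance between shim_c and home below 0.02 m)) and ((horizontal distance between each of shim_a, shim_b, shim_c and home below 0.02 m and z of each of shim_a, shim_b, shim_c in the frame of stand below 0.03 m and angle between the y axis of each of shim_a, shim_b, shim_c and the y axis of stand, either way round below 0.2 rad and angle between each of shim_a, shim_b, shim_c's own z axis and vertical below 0.05 rad) or (horizontal distance between each of shim_a, shim_b and home below 0.02 m and z of each of shim_a, shim_b in the frame of stand below 0.03 m and angle between the y axis of each of shim_a, shim_b and the y axis of stand, either way round below 0.2 rad and angle between each of shim_a, shim_b's own z axis and vertical below 0.05 rad and horizontal distance between pad_high and foot below 0.05 m) or (horizontal distance between each of shim_a, shim_c and home below 0.02 m and z of each of shim_a, shim_c in the frame of stand below 0.03 m and angle between the y axis of each of shim_a, shim_c and the y axis of stand, either way round below 0.2 rad and angle between each of shim_a, shim_c's own z axis and vertical below 0.05 rad and horizontal distance between pad_high and foot below 0.05 m) or (horizontal distance between each of shim_b, shim_c and home below 0.02 m and z of each of shim_b, shim_c in the frame of stand below 0.03 m and angle between the y axis of each of shim_b, shim_c and the y axis of stand, either way round below 0.2 rad and angle between each of shim_b, shim_c's own z axis and vertical below 0.05 rad and horizontal distance between pad_high and foot below 0.05 m)) and contact force between the fingers and stand above 5 N and horizontal distance between the grasp point and foot below 0.06 m and value of joint unit below 0.025 rad), for 0.2 s.
At the end, for the whole second after the job is handed in: Two shims (over the 16 mm plate) or three (8 mm plate) lie flat (0.05 rad) in a stack under the foot, each within 20 mm of home and 0.2 rad of straight, the top one less than 4 mm below the foot; unit at rest below 0.015 rad, shims still (((z of shim_a in the frame of stand above 0.0215 m and horizontal distance between shim_a and home below 0.02 m) or (z of shim_b in the frame of stand above 0.0215 m and horizontal distance between shim_b and home below 0.02 m) or (z of shim_c in the frame of stand above 0.0215 m and horizontal distance between shim_c and home below 0.02 m)) and ((horizontal distance between each of shim_a, shim_b, shim_c and home below 0.02 m and z of each of shim_a, shim_b, shim_c in the frame of stand below 0.03 m and angle between the y axis of each of shim_a, shim_b, shim_c and the y axis of stand, either way round below 0.2 rad and angle between each of shim_a, shim_b, shim_c's own z axis and vertical below 0.05 rad) or (horizontal distance between each of shim_a, shim_b and home below 0.02 m and z of each of shim_a, shim_b in the frame of stand below 0.03 m and angle between the y axis of each of shim_a, shim_b and the y axis of stand, either way round below 0.2 rad and angle between each of shim_a, shim_b's own z axis and vertical below 0.05 rad and horizontal distance between pad_high and foot below 0.05 m) or (horizontal distance between each of shim_a, shim_c and home below 0.02 m and z of each of shim_a, shim_c in the frame of stand below 0.03 m and angle between the y axis of each of shim_a, shim_c and the y axis of stand, either way round below 0.2 rad and angle between each of shim_a, shim_c's own z axis and vertical below 0.05 rad and horizontal distance between pad_high and foot below 0.05 m) or (horizontal distance between each of shim_b, shim_c and home below 0.02 m and z of each of shim_b, shim_c in the frame of stand below 0.03 m and angle between the y axis of each of shim_b, shim_c and the y axis of stand, either way round below 0.2 rad and angle between each of shim_b, shim_c's own z axis and vertical below 0.05 rad and horizontal distance between pad_high and foot below 0.05 m)) and value of joint unit below 0.015 rad and linear speed of each of shim_a, shim_b, shim_c below 0.02 m/s); the robot touches nothing.
It fails at once if the bottle is moved by more than 30 mm (distance of bottle from where it was at the start of the episode above 0.03 m).
It fails at once if the jar is moved by more than 30 mm (distance of jar from where it was at the start of the episode above 0.03 m).
It fails at once if the wrench is moved by more than 30 mm (distance of wrench from where it was at the start of the episode above 0.03 m).
It also fails if it takes over 72 s, if anything falls off the work surface, if the arm or the gripper's body presses on something with over 40 N, if the wrist force passes 120 N, or if a joint passes its speed limit or range.

## Working session

There is one attempt and no reset: what is moved stays moved. The work goes in short steps, Python scripts to look and compute and a tool call to move; the robot and the scene stay as the last step left them, time stands still between calls to the robot, and variables do not carry over. Pictures are saved under pics/ and viewed, and the job is handed in when it is done.

Besides the shell and the picture viewer there is one more tool, called after ">>>" as a command line: name --argument value ..., lists and objects as JSON in quotes. step_arm: Moves the arm, as the interface text tells. Its arguments: {"type":"object","properties":{"plan":{"type":"array"},"jaw":{"type":"number"},"force":{"type":"number"}},"required":["plan"]}

```bash
ls; mkdir -p pics; python3 - <<'E'
from workcell import bot
import cv2
s=bot.observe();print({k:s[k] for k in('clock','position','tool_rot','force','grip_width')})
for n in('side','top','wrist'):
    f=bot.grab_frame(n);cv2.imwrite(f'pics/{n}0.png',f['pixels']);print(n,f['mtx'],f['R'],f['t'])
E
```

```text
pics
{'clock': 0.0, 'position': array([0.25872077, 0.56879742, 0.40415786]), 'tool_rot': array([3.14152760e+00, 1.07908888e-03, 1.14392141e+00]), 'force': array([-0.02142931, -0.39027398, -0.07574707]), 'grip_width': 0.08553375603180634}
side [[410.58133633   0.         321.59184036]
 [  0.         410.58133633 197.74319921]
 [  0.           0.           1.        ]] [[ 0.98629911 -0.1646341   0.01047323]
 [-0.09128417 -0.59754741 -0.79662054]
 [ 0.13740915  0.78475009 -0.60438897]] [-0.49078507  0.08766416  1.3339266 ]
top [[484.447786     0.         321.61619295]
 [  0.         484.447786   191.200348  ]
 [  0.           0.           1.        ]] [[ 3.93047931e-04 -9.99700836e-01 -2.44557765e-02]
 [-9.98428820e-01  9.78026201e-04 -5.60261905e-02]
 [ 5.60333479e-02  2.44393730e-02 -9.98129742e-01]] [-0.01901924  0.49258253  1.41594644]
wrist [[276.04580935   0.         323.39638327]
 [  0.         276.04580935 196.21544722]
 [  0.           0.           1.        ]] [[ 0.41413     0.91021652 -0.00149381]
 [ 0.87430848 -0.39733508  0.27876426]
 [ 0.25314229 -0.11675069 -0.9603584 ]] [-0.62381722 -0.03717097  0.37903401]
```

View pics/side0.png

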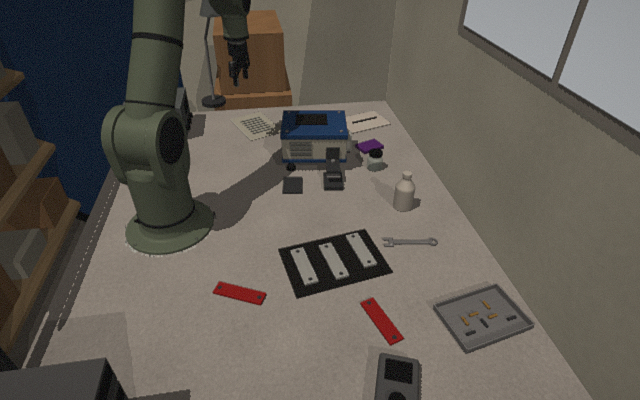

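View pics/top0.png

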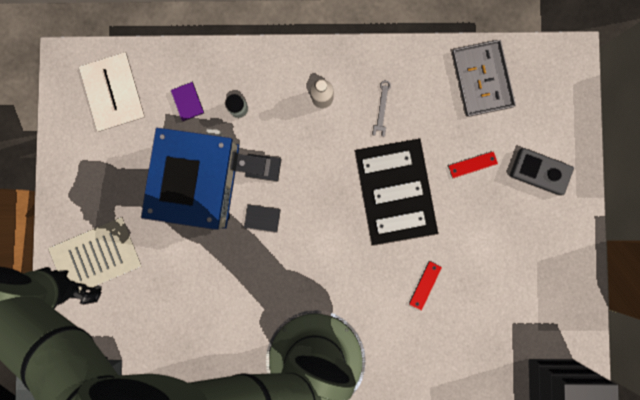

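View pics/wrist0.png

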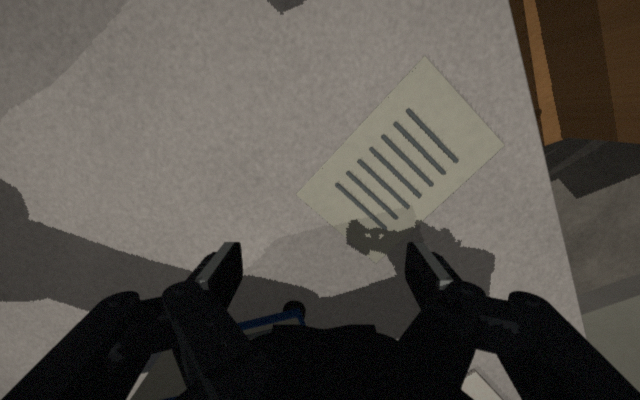

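```bash
cat > h.py <<'E'
import numpy as np,cv2
from workcell import bot
def ray(f,px,z):
    px=np.atleast_2d(np.asarray(px,float)); d=np.c_[px,np.ones(len(px))]@np.linalg.inv(f['mtx']).T@f['R']
    c=-f['R'].T@f['t']; return c+d*((z-c[2])/d[:,2])[:,None]
def proj(f,X):
    p=np.atleast_2d(X)@f['R'].T+f['t']; p=p@f['mtx'].T; return p[:,:2]/p[:,2:]
E
python3 - <<'E'
from h import *
f=bot.grab_frame('top');im=f['pixels']
np.savez('cam_top.npz',**f)
hsv=cv2.cvtColor(im,cv2.COLOR_BGR2HSV)
g=cv2.cvtColor(im,cv2.COLOR_BGR2GRAY)
roi=np.zeros_like(g);roi[135:250,350:440]=1
print('hsv samples',hsv[162,378],hsv[192,405],hsv[150,375],hsv[100,350])
m=((g>110)&(roi>0)).astype('uint8')
cs,_=cv2.findContours(m,cv2.RETR_EXTERNAL,cv2.CHAIN_APPROX_NONE)
for c in cs:
    a=cv2.contourArea(c)
    if a<200: continue
    r=cv2.minAreaRect(c); b=cv2.boxPoints(r); X=ray(f,b,0.011)[:,:2]
    print('A',a,'rect',r); print(' centre',X.mean(0),'sides',np.linalg.norm(X[1]-X[0]),np.linalg.norm(X[2]-X[1]))
    e=[X[1]-X[0],X[2]-X[1]];e=max(e,key=np.linalg.norm); print(' angle of long axis from y',np.arctan2(-e[0]*np.sign(e[1]),abs(e[1])))
mb=cv2.inRange(hsv,(95,90,30),(125,255,255));
cs,_=cv2.findContours(mb,cv2.RETR_EXTERNAL,cv2.CHAIN_APPROX_NONE)
c=max(cs,key=cv2.contourArea);r=cv2.minAreaRect(c);b=cv2.boxPoints(r);print('blue',r,b)
X=ray(f,b,0.164)[:,:2];print(X,X.mean(0),np.linalg.norm(X[1]-X[0]),np.linalg.norm(X[2]-X[1]))
cv2.imwrite('pics/t1.png',cv2.resize(im[110:245,120:300],None,fx=4.4,fy=4.4,interpolation=cv2.INTER_CUBIC))
cv2.imwrite('pics/t2.png',cv2.resize(im[130:250,350:520],None,fx=4.4,fy=4.4,interpolation=cv2.INTER_CUBIC))
s=bot.grab_frame('side');np.savez('cam_side.npz',**s)
cv2.imwrite('pics/s1.png',cv2.resize(s['pixels'][95:215,260:430],None,fx=4.6,fy=4.6,interpolation=cv2.INTER_CUBIC))
E
```

```text
hsv samples [ 17  22 205] [ 17  19 211] [15 43 24] [ 12  37 198]
A 10145.0 rect ((394.5, 192.0), (114.0, 89.0), 90.0)
 centre [ 0.49125913 -0.23352718] sides 0.2629514607023109 0.33551860256500504
 angle of long axis from y 1.5576867160655934
blue ((186.29583740234375, 177.69436645507812), (78.62044525146484, 92.46554565429688), 8.530765533447266) [[140.56235 217.58434]
 [154.27872 126.1418 ]
 [232.02933 137.8044 ]
 [218.31296 229.24693]]
[[0.41441878 0.45814067]
 [0.65937837 0.4262695 ]
 [0.62707022 0.21633045]
 [0.38372612 0.25011346]] [0.52114837 0.33771352] 0.24702423469014864 0.21241050747130513
```

View pics/t1.png

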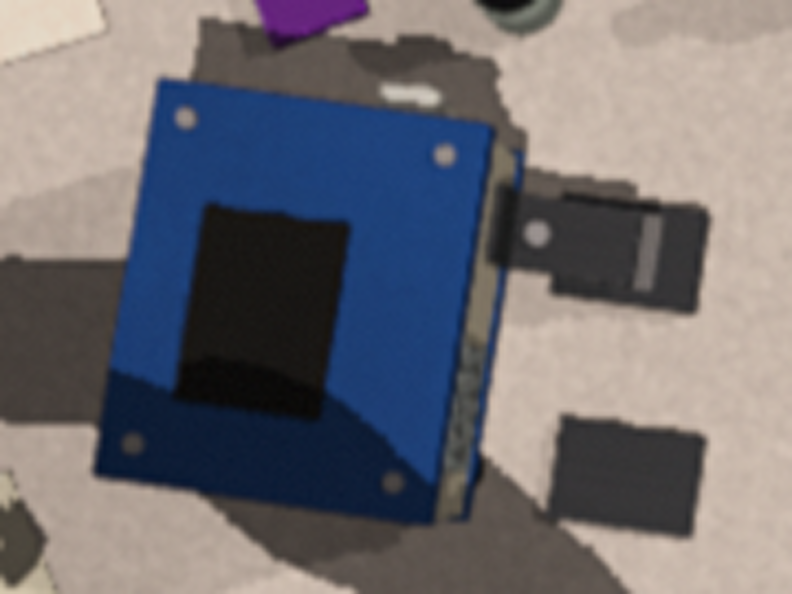

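View pics/t2.png

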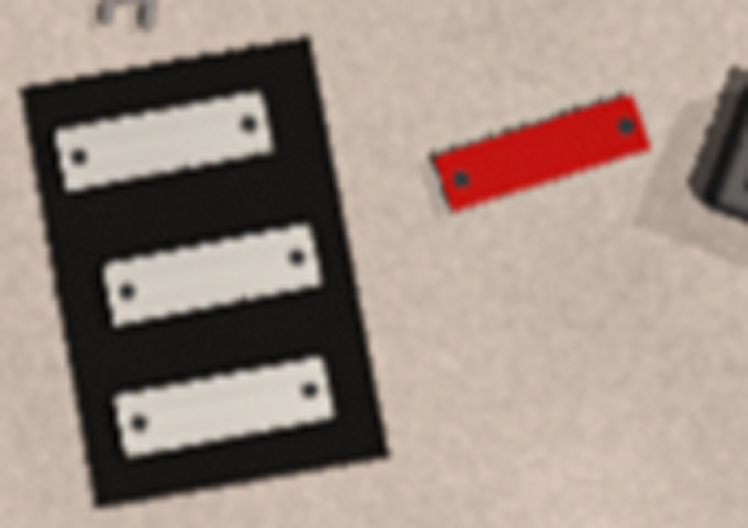

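View pics/s1.png

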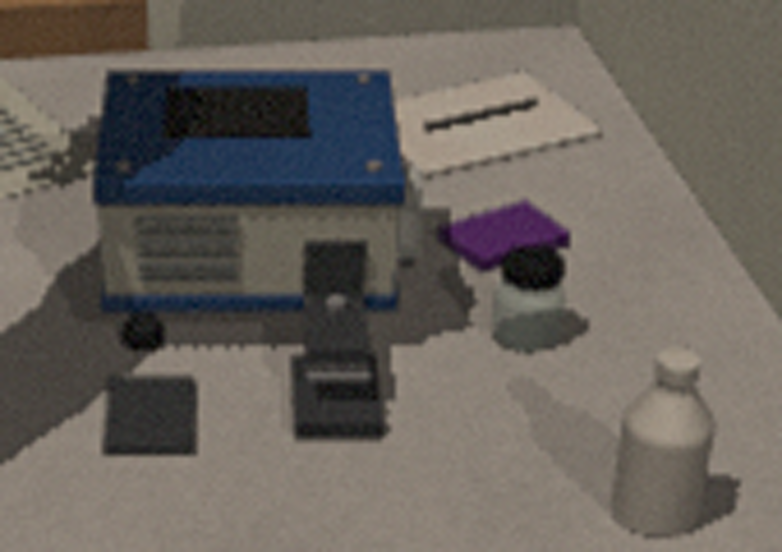

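```bash
python3 - <<'E'
from h import *
f=dict(np.load('cam_top.npz'));s=dict(np.load('cam_side.npz'));im=f['pixels']
g=cv2.cvtColor(im,cv2.COLOR_BGR2GRAY)
def rects(f,lo,name,roi):
    g=cv2.cvtColor(f['pixels'],cv2.COLOR_BGR2GRAY); y0,y1,x0,x1=roi
    d=np.zeros_like(g);d[y0:y1,x0:x1]=(g[y0:y1,x0:x1]<60)
    cs,_=cv2.findContours(d,cv2.RETR_EXTERNAL,cv2.CHAIN_APPROX_NONE);c=max(cs,key=cv2.contourArea)
    hull=cv2.convexHull(c);k=np.zeros_like(g);cv2.fillConvexPoly(k,hull,1);k=cv2.erode(k,np.ones((5,5)))
    m=((g>lo)&(k>0)).astype('uint8')
    cs,_=cv2.findContours(m,cv2.RETR_EXTERNAL,cv2.CHAIN_APPROX_NONE)
    for c in cs:
        if cv2.contourArea(c)<150: continue
        M=cv2.moments(c);cen=np.array([M['m10']/M['m00'],M['m01']/M['m00']])
        W=ray(f,c[:,0].astype(float),0.011)[:,:2].astype(np.float32)
        r=cv2.minAreaRect(W);b=cv2.boxPoints(r);e=max([b[1]-b[0],b[2]-b[1]],key=np.linalg.norm)
        if e[1]<0:e=-e
        print(name,'px',cen.round(1),'world centre',np.round(r[0],4),ray(f,cen,0.011)[0,:2].round(4),'size',np.round(r[1],3),'yaw',round(float(np.arctan2(-e[0],e[1])),3))
rects(f,110,'top',(130,250,350,445)); rects(s,80,'side',(225,300,270,400))
hsv=cv2.cvtColor(im,cv2.COLOR_BGR2HSV)
mb=cv2.inRange(hsv,(95,90,30),(125,255,255));cs,_=cv2.findContours(mb,cv2.RETR_EXTERNAL,cv2.CHAIN_APPROX_NONE)
c=max(cs,key=cv2.contourArea);p=cv2.approxPolyDP(c,3,True)[:,0];print('poly',p.tolist());print(ray(f,p,0.164)[:,:2].round(4))
def show(f,roi,k,n):
    y0,y1,x0,x1=roi;q=cv2.convertScaleAbs(f['pixels'][y0:y1,x0:x1],alpha=2.0,beta=10)
    cv2.imwrite(n,cv2.resize(q,None,fx=k,fy=k,interpolation=cv2.INTER_CUBIC))
show(f,(140,235,230,290),6,'pics/t3.png');show(s,(140,200,275,350),10,'pics/s3.png')
E
```

```text
top px [400.6 221.9] world centre [ 0.4023 -0.2508] [ 0.4023 -0.2508] size [0.042 0.141] yaw 0.19
top px [397.8 191.9] world centre [ 0.4907 -0.2436] [ 0.4906 -0.2436] size [0.042 0.141] yaw 0.197
top px [386.9 161.4] world centre [ 0.5807 -0.212 ] [ 0.5807 -0.2121] size [0.042 0.141] yaw 0.187
side px [303.8 265.7] world centre [ 0.4019 -0.2527] [ 0.4028 -0.2569] size [0.042 0.144] yaw 0.189
side px [333.5 260.5] world centre [ 0.4904 -0.246 ] [ 0.4912 -0.2497] size [0.042 0.144] yaw 0.197
side px [360.9 249.7] world centre [ 0.5804 -0.2147] [ 0.5808 -0.2184] size [0.043 0.143] yaw 0.193
poly [[157, 128], [142, 217], [217, 228], [231, 139]]
[[0.6543 0.4188]
 [0.416  0.4543]
 [0.387  0.2536]
 [0.6239 0.2191]]
```

View pics/t3.png

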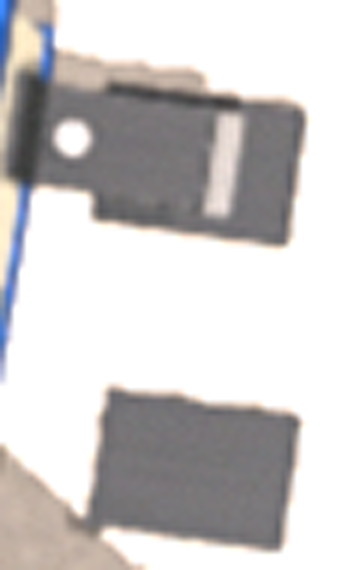

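View pics/s3.png

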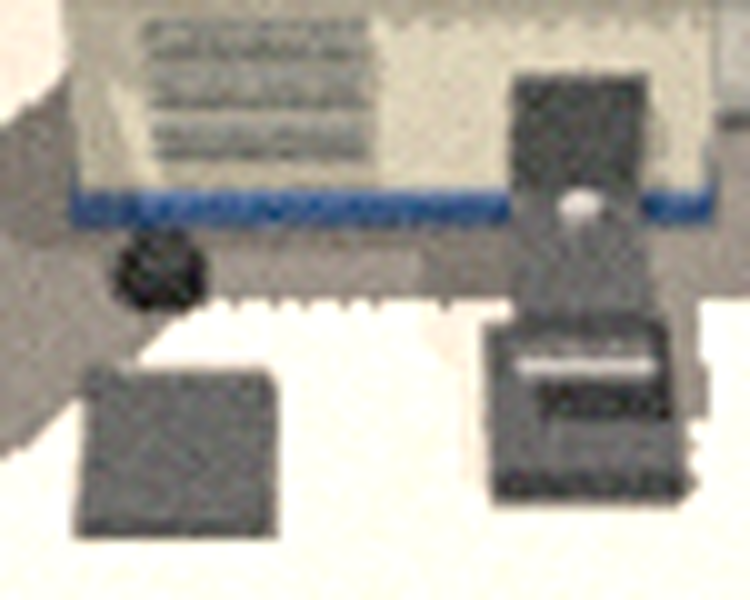

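```bash
python3 - <<'E'
from h import *
f=dict(np.load('cam_top.npz'));s=dict(np.load('cam_side.npz'))
c,si=np.cos(-.146),np.sin(-.146);R=np.array([[c,-si],[si,c]]);C=np.array([.5203,.3364])
tost=lambda W:(W[:,:2]-C)@R
tp=lambda p:np.array(p)/6+[230,140]
print('strip',tost(ray(f,tp([[222,113],[215,216],[241,114],[229,217]]),.037)).round(4))
for z in(.008,.016):
    print(z,'under',tost(ray(f,tp([[304,104],[288,244]]),z)).round(4),'spare',tost(ray(f,tp([[300,414],[281,549],[107,388],[92,520]]),z)).round(4))
# side: front lines
sp=lambda p:np.array(p)/10+[275,140]
for n,top,bot in(('under',[590,472],[590,505]),('spare',[177,520],[177,538])):
    a=ray(s,sp(bot),0)[0]
    d=ray(s,sp(top),0)[0]; # find height at same face: vertical point above a
    hs=np.linspace(0,.03,301);v=proj(s,np.c_[np.tile(a[:2],(301,1)),hs])[:,1]
    print(n,'front bottom stand',tost(a[None]),'thickness',hs[np.argmin(abs(v-sp(top)[1]))])
b=np.array([[.07,-.187,.0595],[.07,-.16,.0595],[.045,-.187,.0595],[.095,-.187,.0595],[.07,-.205,.016],[.035,-.225,.016],[.105,-.225,.016],[.035,-.225,0],[.105,-.225,0]])
W=np.c_[b[:,:2]@R.T+C,b[:,2]]
for n,k in(('t',f),('s',s)):
    o=k['pixels'].copy();o=cv2.convertScaleAbs(o,alpha=1.8)
    x0,y0,K=(225,135,8) if n=='t' else (270,135,9); o=cv2.resize(o[y0:y0+70,x0:x0+85],None,fx=K,fy=K,interpolation=cv2.INTER_CUBIC)
    for q in proj(k,W): cv2.circle(o,tuple(((q-[x0,y0]+.5)*K).astype(int)),4,(0,0,255),-1)
    cv2.imwrite(f'pics/chk_{n}.png',o)
print('home',W[4])
E
```

```text
strip [[ 0.0937 -0.1848]
 [ 0.0435 -0.1891]
 [ 0.0946 -0.1941]
 [ 0.044  -0.1959]]
0.008 under [[ 0.107  -0.2201]
 [ 0.0369 -0.2227]] spare [[-0.0455 -0.2413]
 [-0.1125 -0.242 ]
 [-0.0467 -0.1447]
 [-0.1121 -0.1474]]
0.016 under [[ 0.1061 -0.2211]
 [ 0.0364 -0.2237]] spare [[-0.0455 -0.2422]
 [-0.1122 -0.2429]
 [-0.0467 -0.1461]
 [-0.1118 -0.1488]]
under front bottom stand [[ 0.07382581 -0.22291987]] thickness 0.014799999999999999
spare front bottom stand [[-0.0755021 -0.2422391]] thickness 0.008
home [0.55973148 0.12339728 0.016     ]
```

View pics/chk_t.png

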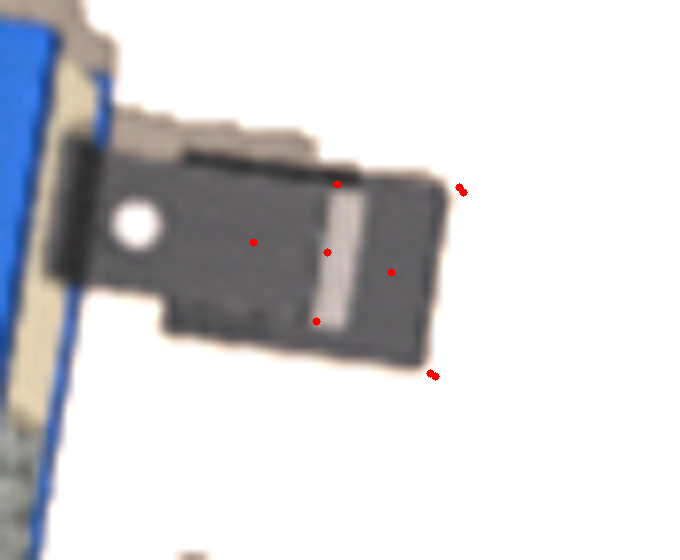

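View pics/chk_s.png

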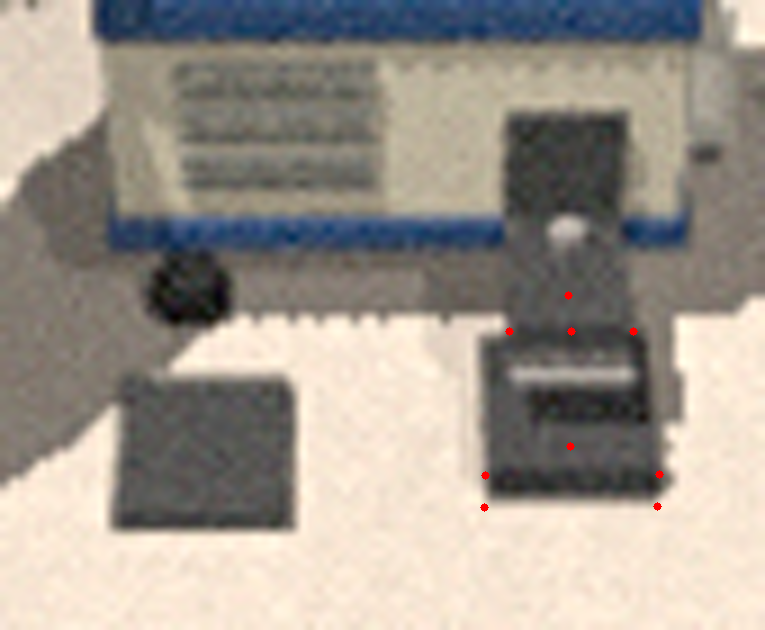

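Scene as read: the blue-topped stand is at top-view px (186,178), with its bracket towards image right. Under the foot is a plate with its front edge at side px about (334,188). I measured about 15 mm thickness for it against 8 mm for the spare, so pad_high is under the foot and two shims are needed.

Shim candidates are three grey-white plates on the black mat at top px (387,161), (398,192) and (401,222), and two red ones at (472,164) and (425,285). The bare ones on the mat fit; the enlarged crop t2 confirms this (bare metal, dots, on the mat) and the red ones are ruled out.

>>> step_arm --plan '[[[1.6, -3.3, 0, -0.08], [3.2, -6.7, 0, -0.16], [4.8, -10, 0, -0.24], [6.4, -13.4, 0, -0.32], [8, -16.7, 0, -0.4], [9.6, -20, 0, -0.48], [11.2, -23.4, 0, -0.56], [12.8, -26.7, 0, -0.64], [14.4, -30, 0, -0.72], [16, -33.4, 0, -0.8], [17.6, -36.7, 0, -0.88], [19, -40, 0, -0.95]]]' --jaw 0.2 --force 60

```text
clock: 1.25
position: [0.4493, 0.1671, 0.4046]
tool_rot: [-3.141, -0.0, 0.19]
force: [0.4, 1.4, -0.4]
grip_width: 0.0682
```

>>> step_arm --plan '[[[1.3, -3.6, -0.5, 0], [2.6, -7.2, -1, 0], [3.8, -10.8, -2, 0], [5, -14.4, -3, 0], [6.2, -18, -4.5, 0], [7.4, -21.6, -6, 0], [8.5, -25.2, -7.5, 0], [9.6, -28.8, -9, 0], [10.7, -32.4, -10.5, 0], [11.8, -36, -12, 0], [12.9, -39.2, -13.5, 0], [13.9, -42.2, -15, 0]]]' --jaw 0.35

```text
clock: 2.25
position: [0.5884, -0.2572, 0.2537]
tool_rot: [-3.141, 0.0, 0.189]
force: [0.3, 0.6, 0.8]
grip_width: 0.0555
```

```bash
cat > w.py <<'E'
from h import *
import sys
f=bot.grab_frame('wrist');np.savez('cam_w.npz',**f)
s=bot.observe();print(s['clock'],s['position'].round(4),s['tool_rot'].round(3),s['force'].round(1),round(s['grip_width'],4))
o=cv2.convertScaleAbs(f['pixels'],alpha=1.5)
cv2.imwrite(sys.argv[1],o)
E
python3 w.py pics/w1.png
```

```text
2.3 [ 0.5881 -0.2625  0.2511] [3.139e+00 3.000e-03 1.850e-01] [-8.4 -2.9 -3. ] 0.0556
```

View pics/w1.png

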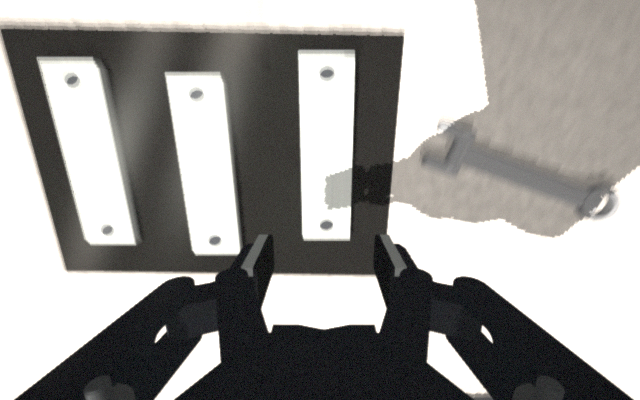

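>>> step_arm --plan '[[[0, 0.4, -1.5, 0], [0, 0.6, -3, 0], [0, 0.8, -4.5, 0], [0, 0.8, -5.5, 0], [0, 0.8, -6, 0], [0, 0.8, -6, 0], [0, 0.8, -6, 0]]]' --jaw 0.4

```text
clock: 2.88
position: [0.5882, -0.2546, 0.1915]
tool_rot: [3.139, 0.002, 0.185]
force: [0.2, -0.1, 0.3]
grip_width: 0.0516
```

```bash
python3 w.py pics/w2.png
```

```text
2.9333 [ 0.5883 -0.2547  0.1919] [3.139e+00 2.000e-03 1.850e-01] [0.4 0.1 0.5] 0.0513
```

View pics/w2.png

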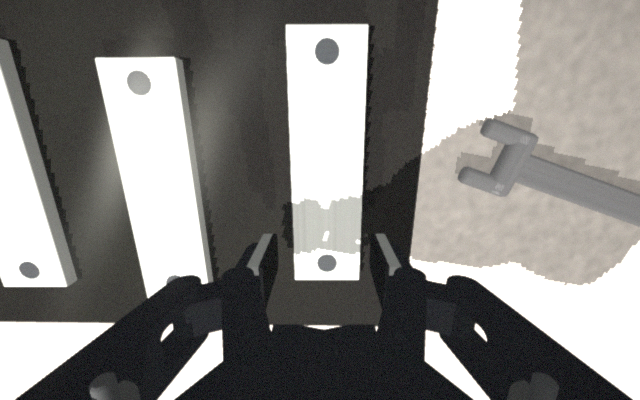

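```bash
python3 - <<'E'
from h import *
f=dict(np.load('cam_w.npz'))
# shim end row 279, cols 295..360 ; far end row 24
for p in([328,279],[328,24],[327,263]): print(ray(f,p,.011))
print(proj(f,[[.5883,-.2547,.011]]))
E
```

```text
[[ 0.59611952 -0.28114345  0.011     ]]
[[ 0.56991467 -0.14453033  0.011     ]]
[[ 0.5934281  -0.27033926  0.011     ]]
[[323.43697681 238.39999846]]
```

>>> step_arm --plan '[[[0, 0, -0.5, 0], [0, 0, -1.0, 0], [0, 0, -1.2, 0], [0, 0, -1.2, 0]]]'

```text
clock: 3.27
position: [0.5882, -0.2546, 0.1793]
tool_rot: [3.139, 0.002, 0.185]
force: [0.5, 0.3, -0.5]
grip_width: 0.0511
```

>>> step_arm --plan '[[[0, 0, -0.1, 0], [0, 0, -0.2, 0], [0, 0, -0.3, 0], [0, 0, -0.3, 0]]]'

```text
clock: 3.6
position: [0.5882, -0.2545, 0.1762]
tool_rot: [3.139, 0.003, 0.185]
force: [0.2, 0.2, 1.0]
grip_width: 0.0515
```

>>> step_arm --plan '[[[0, 0, -0.1, 0], [0, 0, -0.2, 0], [0, 0, -0.2, 0]]]'

```text
clock: 3.85
position: [0.5881, -0.2545, 0.174]
tool_rot: [3.139, 0.003, 0.185]
force: [-0.4, -0.1, 0.4]
grip_width: 0.0515
```

>>> step_arm --plan '[[[0, 0, -0.1, 0], [0, 0, -0.2, 0], [0, 0, -0.2, 0]]]'

```text
clock: 4.1
position: [0.5882, -0.2546, 0.1732]
tool_rot: [3.139, 0.002, 0.185]
force: [-6.5, 4.5, 22.5]
grip_width: 0.0513
```

>>> step_arm --plan '[[[0, 0, 0.2, 0], [0, 0, 0.4, 0], [0, 0, 0.4, 0]]]'

```text
clock: 4.35
position: [0.5883, -0.2547, 0.1775]
tool_rot: [3.139, 0.002, 0.185]
force: [0.3, 0.2, 0.3]
grip_width: 0.0512
```

>>> step_arm --plan '[[[0, 0, 0, 0], [0, 0, 0, 0], [0, 0, 0, 0], [0, 0, 0, 0], [0, 0, 0, 0], [0, 0, 0, 0]]]' --jaw 0.9 --force 80

```text
clock: 4.85
position: [0.5884, -0.2547, 0.178]
tool_rot: [3.139, 0.001, 0.185]
force: [-3.4, 1.3, 12.2]
grip_width: 0.0372
```

>>> step_arm --plan '[[[0, 0, 0.5, 0], [0, 0, 1.5, 0], [0, 0, 3, 0], [0, 0, 4, 0], [0, 0, 4, 0], [0, 0, 4, 0]]]'

```text
clock: 5.35
position: [0.5886, -0.2547, 0.219]
tool_rot: [3.139, -0.0, 0.185]
force: [-1.1, 0.5, -2.2]
grip_width: 0.0367
```

```bash
python3 w.py pics/w3.png; python3 - <<'E'
from h import *
s=bot.grab_frame('side');np.savez('cam_s2.npz',**s);cv2.imwrite('pics/s4.png',cv2.resize(cv2.convertScaleAbs(s['pixels'][190:310,270:430],alpha=1.5),None,fx=4.5,fy=4.5,interpolation=cv2.INTER_CUBIC))
E
```

```text
5.4 [ 0.5884 -0.2546  0.2183] [3.139e+00 1.000e-03 1.850e-01] [-0.1  0.1 -1.3] 0.0368
```

View pics/w3.png

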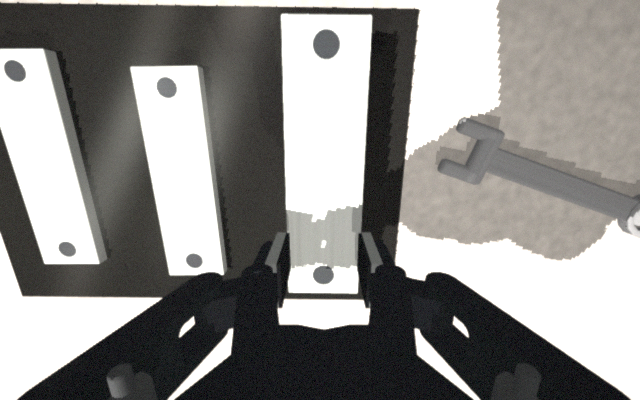

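View pics/s4.png

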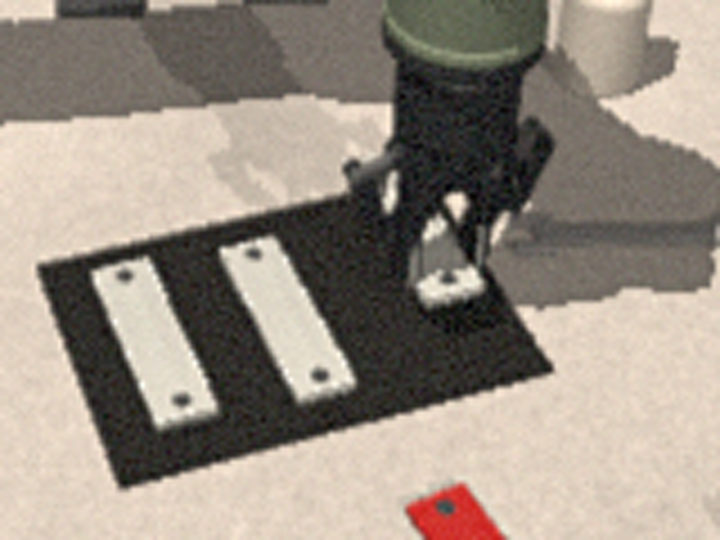

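```bash
cat > lvl.py <<'E'
from h import *
# detect held shim in wrist image: far corners; compare with level prediction
def pred(f,pos,yaw,off,ztop):
    c,s=np.cos(yaw),np.sin(yaw);R=np.array([[c,-s],[s,c]])
    q=np.array([[-.02,.07],[.02,.07],[.02,-.07],[-.02,-.07],[0,.062],[0,-.062]])+[0,off]
    return proj(f,np.c_[q@R.T+pos[:2],np.full(6,ztop)])
E
python3 - <<'E'
from lvl import *
f=dict(np.load('cam_w.npz'))
for dz in(-.003,0,.003): print(dz,pred(f,[.5884,-.2546],.185,.0425,.0518+dz).round(1).tolist())
E
```

```text
-0.003 [[276.3, 13.5], [367.2, 13.5], [356.5, 288.6], [288.0, 288.6], [321.8, 34.0], [322.2, 276.6]]
0 [[275.2, 11.1], [368.3, 11.0], [357.1, 291.8], [287.3, 291.8], [321.8, 32.0], [322.2, 279.6]]
0.003 [[274.0, 8.5], [369.4, 8.4], [357.8, 295.0], [286.6, 295.0], [321.7, 30.0], [322.2, 282.6]]
```

>>> step_arm --plan '[[[-0.3, 1.5, 1, -0.04], [-0.8, 4.5, 2, -0.08], [-1.4, 7.5, 3, -0.12], [-2, 10.5, 3, -0.16], [-2.6, 13.5, 3, -0.2], [-3.2, 16.5, 3, -0.24], [-3.7, 19.5, 2.5, -0.28], [-4.2, 22.5, 2, -0.31], [-4.6, 24.4, 1.5, -0.31], [-4.7, 25, 1.5, -0.31], [-4.7, 25, 1.5, -0.31], [-4.7, 25, 1.5, -0.31]]]'

```text
clock: 6.45
position: [0.5413, -0.0051, 0.2327]
tool_rot: [3.139, 0.002, -0.125]
force: [-0.5, -1.2, 0.0]
grip_width: 0.037
```

```bash
python3 w.py pics/w4.png; python3 - <<'E'
from h import *
for n,r in(('side',(90,240,250,450)),('top',(70,240,150,400))):
    s=bot.grab_frame(n);y0,y1,x0,x1=r;cv2.imwrite(f'pics/{n}5.png',cv2.resize(cv2.convertScaleAbs(s['pixels'][y0:y1,x0:x1],alpha=1.5),None,fx=3,fy=3,interpolation=cv2.INTER_CUBIC))
E
```

```text
6.5 [ 0.5414 -0.0057  0.2329] [ 3.139e+00  1.000e-03 -1.260e-01] [ 0.  -0.4 -1.1] 0.0369
```

View pics/w4.png

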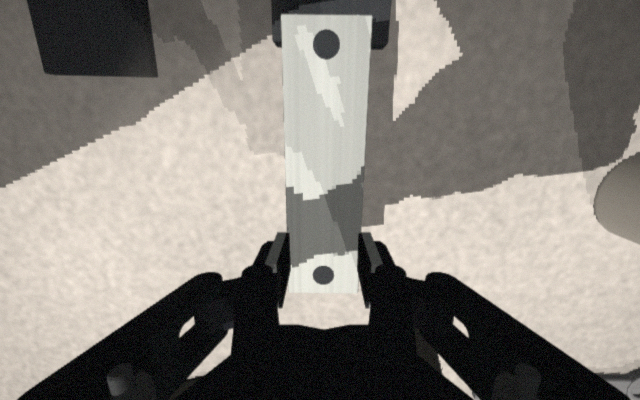

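View pics/side5.png

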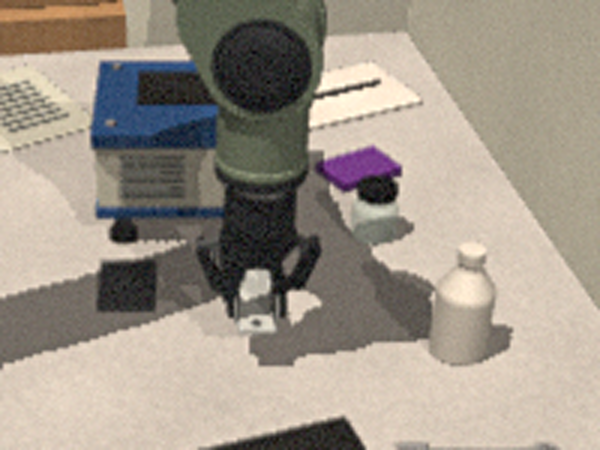

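View pics/top5.png

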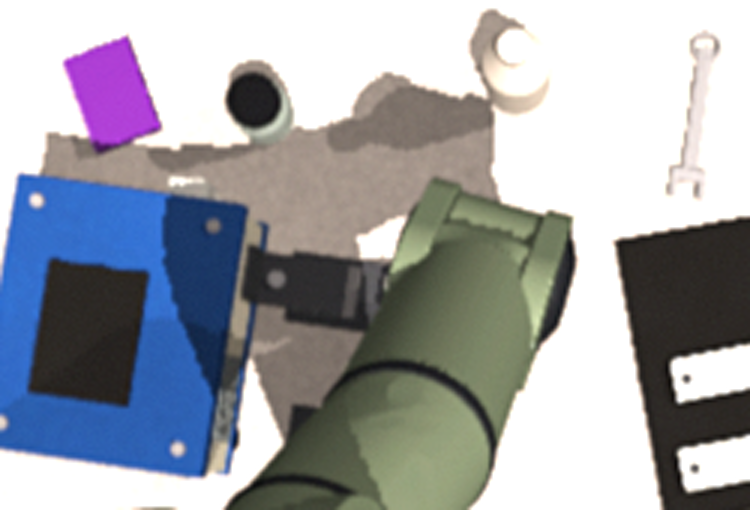

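>>> step_arm --plan '[[[0, 0, -1, 0], [0, 0, -2.2, 0], [0, 0, -3.2, 0], [0, 0, -3.8, 0], [0, 0, -3.8, 0], [0, 0, -3.8, 0]]]'

```text
clock: 7.1
position: [0.5413, -0.0062, 0.1944]
tool_rot: [3.139, 0.002, -0.127]
force: [0.1, 0.7, -1.5]
grip_width: 0.0369
```

```bash
python3 w.py pics/w5.png
```

```text
7.15 [ 0.5415 -0.0061  0.1948] [ 3.139e+00  1.000e-03 -1.270e-01] [ 0.3  0.7 -0.6] 0.0369
```

View pics/w5.png

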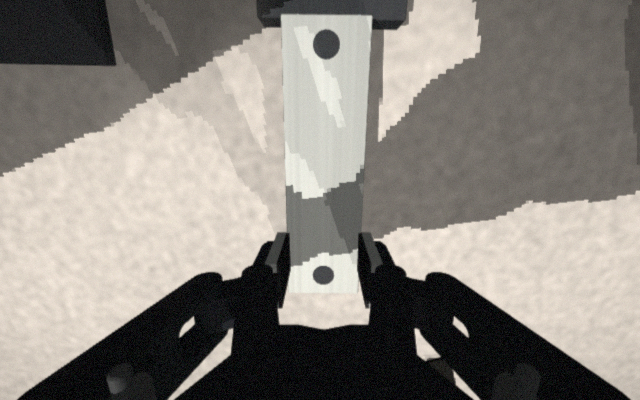

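>>> step_arm --plan '[[[0.2, 0.8, 0, 0], [0.4, 1.8, 0, 0], [0.55, 2.8, 0, 0], [0.7, 3.8, 0, 0], [0.85, 4.6, 0, 0], [0.9, 5, 0, 0], [0.9, 5, 0, 0]]]'

```text
clock: 7.73
position: [0.5506, 0.0453, 0.1948]
tool_rot: [3.139, 0.001, -0.125]
force: [1.2, -0.4, -1.1]
grip_width: 0.0372
```

```bash
python3 w.py pics/w6.png
```

```text
7.7833 [0.5505 0.0444 0.1948] [ 3.139e+00  1.000e-03 -1.260e-01] [ 0.4 -0.3 -1. ] 0.037
```

View pics/w6.png

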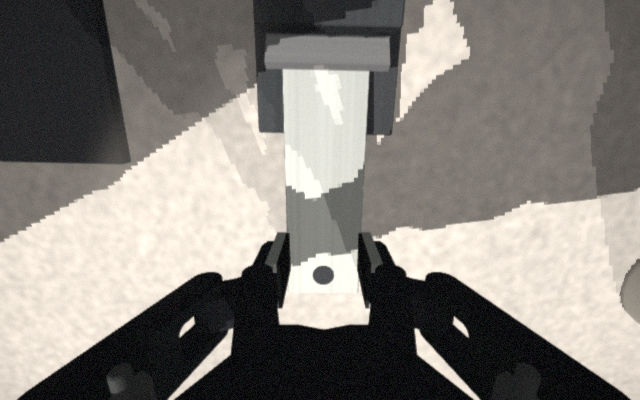

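>>> step_arm --plan '[[[0.1, 0.8, 0, 0], [0.25, 1.8, 0, 0], [0.4, 2.8, 0, 0], [0.5, 3.6, 0, 0], [0.55, 4, 0, 0], [0.55, 4, 0, 0], [0.55, 4, 0, 0]]]'

```text
clock: 8.37
position: [0.5559, 0.0846, 0.1948]
tool_rot: [3.139, 0.002, -0.126]
force: [-0.7, 0.8, -1.4]
grip_width: 0.0369
```

```bash
python3 - <<'E'
from h import *
f=dict(np.load('cam_w.npz'))
c,si=np.cos(-.146),np.sin(-.146);R=np.array([[c,-si],[si,c]]);C=np.array([.5203,.3364])
tost=lambda W:(W[:,:2]-C)@R
print('leadin outer edge z .036-.04',tost(ray(f,[[265,68],[390,68]],.036)),tost(ray(f,[[265,68],[390,68]],.042)))
print('plate front',tost(ray(f,[[258,133],[392,134]],.016)))
E
python3 w.py pics/w7.png
```

```text
leadin outer edge z .036-.04 [[ 0.04615189 -0.19474733]
 [ 0.09924586 -0.19367094]] [[ 0.04734705 -0.19562501]
 [ 0.09794988 -0.19459912]]
plate front [[ 0.03728533 -0.22312833]
 [ 0.10741645 -0.22218748]]
8.4167 [0.5559 0.0841 0.1948] [ 3.138e+00  1.000e-03 -1.260e-01] [ 0.8 -0.3 -1.5] 0.0369
```

View pics/w7.png

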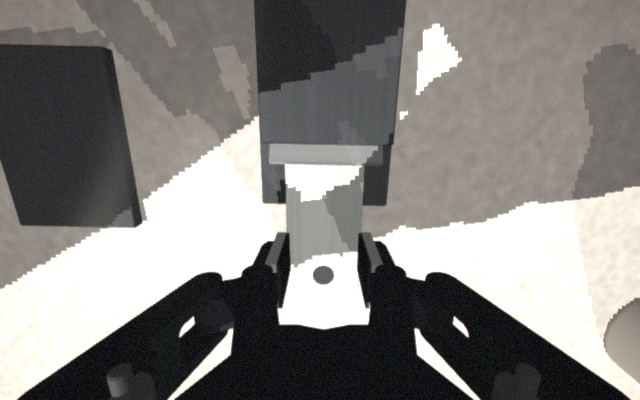

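>>> step_arm --plan '[[[0, 0, -0.1, 0], [0, 0, -0.2, 0], [0, 0, -0.3, 0], [0, 0, -0.4, 0], [0, 0, -0.4, 0]]]'

```text
clock: 8.83
position: [0.5559, 0.0838, 0.1908]
tool_rot: [3.138, 0.001, -0.127]
force: [-0.4, -1.8, 4.0]
grip_width: 0.0373
```

>>> step_arm --plan '[[[0, 0, 0, 0], [0, 0, 0, 0], [0, 0, 0, 0], [0, 0, 0, 0]]]' --jaw 0.3

```text
clock: 9.17
position: [0.5559, 0.0839, 0.1908]
tool_rot: [3.138, 0.001, -0.127]
force: [-0.3, 1.2, -0.1]
grip_width: 0.0599
```

>>> step_arm --plan '[[[0, 0, 1, 0], [-0.1, -0.5, 3, 0], [-0.3, -2, 5, 0], [-0.5, -4, 6, 0], [-0.8, -6, 6.5, 0], [-1, -7, 6.5, 0], [-1, -7, 6.5, 0]]]'

```text
clock: 9.75
position: [0.5456, 0.0118, 0.2565]
tool_rot: [3.138, 0.001, -0.13]
force: [0.5, -0.1, -0.1]
grip_width: 0.0599
```

```bash
python3 w.py pics/w8.png
```

```text
9.8 [0.5458 0.0133 0.256 ] [ 3.139e+00  1.000e-03 -1.280e-01] [ 0.5  0.6 -0.1] 0.0601
```

View pics/w8.png

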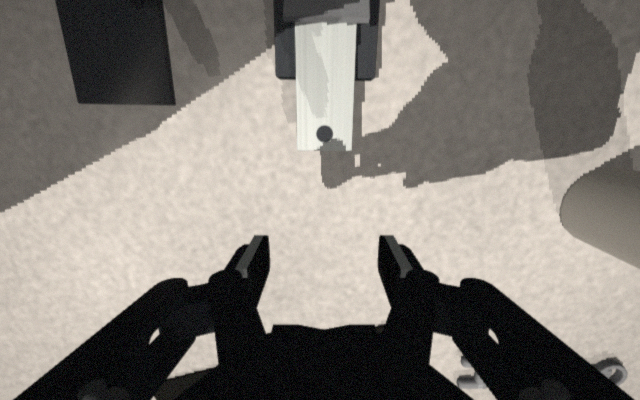

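```bash
python3 - <<'E'
from h import *
f=dict(np.load('cam_w.npz'))
c,si=np.cos(-.146),np.sin(-.146);R=np.array([[c,-si],[si,c]]);C=np.array([.5203,.3364])
tost=lambda W:(W[:,:2]-C)@R
print('outer end (expect y -275,x 50..90)',tost(ray(f,[[297,150.5],[352,150.5]],.024)))
print('under leadin', tost(ray(f,[[295,25],[356,25]],.024)), 'dot',tost(ray(f,[324.5,134],.024)))
print('plate front',tost(ray(f,[[276,79],[376,79]],.016)),'leadin',tost(ray(f,[[278,23],[371,23]],.04)))
E
```

```text
outer end (expect y -275,x 50..90) [[ 0.05292571 -0.2726485 ]
 [ 0.09282909 -0.27199436]]
under leadin [[ 0.05250802 -0.19237563]
 [ 0.09174672 -0.1917528 ]] dot [[ 0.07267678 -0.26061857]]
plate front [[ 0.03794209 -0.22388515]
 [ 0.10825112 -0.22275447]] leadin [[ 0.04401212 -0.19586724]
 [ 0.09898609 -0.19499505]]
```

>>> step_arm --plan '[[[-0.3, -1.5, 0, 0.04], [-0.8, -4.5, 0, 0.08], [-1.4, -8, 0, 0.12], [-2, -11.5, 0, 0.16], [-2.6, -15, 0, 0.2], [-3.2, -18.5, 0, 0.24], [-3.7, -22, 0, 0.28], [-4.2, -25.5, -1, 0.31], [-4.6, -28.5, -2.5, 0.31], [-4.7, -29.9, -4, 0.31], [-4.7, -29.9, -5, 0.31], [-4.7, -29.9, -5, 0.31]]]' --jaw 0.4

```text
clock: 10.8
position: [0.4986, -0.2848, 0.2036]
tool_rot: [3.141, 0.004, 0.181]
force: [-0.2, 0.5, -0.4]
grip_width: 0.0509
```

```bash
python3 w.py pics/w9.png
```

```text
10.85 [ 0.4991 -0.2842  0.2048] [3.141e+00 3.000e-03 1.830e-01] [0.3 0.1 0.6] 0.0511
```

View pics/w9.png

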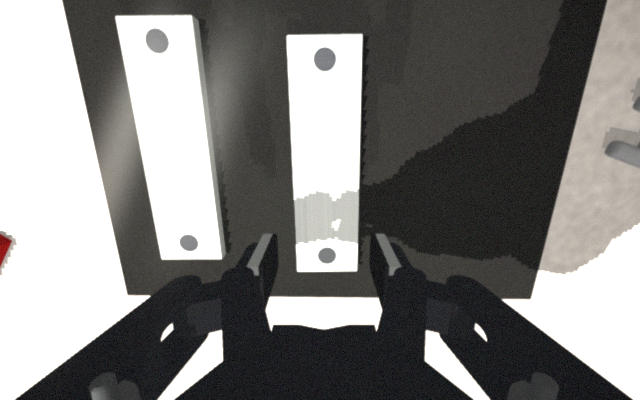

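```bash
python3 - <<'E'
from h import *
f=dict(np.load('cam_w.npz'))
X=ray(f,[[327,272],[325,34.5]],.011);print(X,X.mean(0),np.linalg.norm(X[0]-X[1]), np.arctan2(-(X[1]-X[0])[0],(X[1]-X[0])[1]))
E
```

```text
[[ 0.50602765 -0.31362173  0.011     ]
 [ 0.47921232 -0.17592796  0.011     ]] [ 0.49261998 -0.24477485  0.011     ] 0.14028056667965488 0.19233872968329452
```

>>> step_arm --plan '[[[0, -0.1, -0.6, 0.01], [0, -0.1, -1.4, 0.01], [0, -0.1, -2, 0.01], [0, -0.1, -2.4, 0.01], [0, -0.1, -2.6, 0.01], [0, -0.1, -2.7, 0.01], [0, -0.1, -2.7, 0.01], [0, -0.1, -2.7, 0.01]]]'

```text
clock: 11.52
position: [0.4992, -0.2852, 0.178]
tool_rot: [3.141, 0.003, 0.193]
force: [0.3, -0.1, -0.6]
grip_width: 0.0514
```

>>> step_arm --plan '[[[0.1, 0, -0.05, 0], [0.1, 0, -0.05, 0], [0.1, 0, -0.05, 0], [0.1, 0, -0.05, 0], [0.1, 0, -0.05, 0], [0.1, 0, -0.05, 0], [0.1, 0, -0.05, 0]]]' --jaw 0.9 --force 80

```text
clock: 12.1
position: [0.5002, -0.2854, 0.1783]
tool_rot: [3.14, 0.002, 0.192]
force: [-3.8, 1.8, 13.8]
grip_width: 0.0368
```

>>> step_arm --plan '[[[0, 0, 0.5, 0], [0, 0, 1.5, 0], [0, 0, 3, 0], [0, 0, 4, 0], [0, 0, 4, 0], [0, 0, 4, 0]]]'

```text
clock: 12.6
position: [0.5004, -0.2854, 0.2189]
tool_rot: [3.14, 0.001, 0.193]
force: [0.6, -0.4, -1.5]
grip_width: 0.0369
```

```bash
python3 w.py pics/w10.png;  python3 - <<'E'
from lvl import *
f=dict(np.load('cam_w.npz'));s=bot.observe();p=s['position']
for dz in(-.004,-.002,0): print(dz,pred(f,p,s['tool_rot'][2],.041,p[2]-.1665+dz).round(1).tolist())
g=cv2.cvtColor(f['pixels'],cv2.COLOR_BGR2GRAY)
for r in (25,40,100,200): 
    x=np.where(g[r,230:420]>80)[0];print(r,x.min()+230,x.max()+230)
print(np.where(g[:320,310]>80)[0][[0,-1]])
E
```

```text
12.65 [ 0.5002 -0.2853  0.2183] [3.14e+00 2.00e-03 1.93e-01] [-0.2 -0.3 -1.6] 0.0367
-0.004 [[277.5, 18.8], [367.3, 18.8], [356.7, 290.3], [288.6, 290.2], [322.4, 38.9], [322.6, 278.4]]
-0.002 [[276.7, 17.3], [367.9, 17.2], [357.0, 292.4], [288.2, 292.3], [322.3, 37.7], [322.6, 280.3]]
0 [[276.0, 15.7], [368.6, 15.7], [357.4, 294.5], [287.8, 294.5], [322.3, 36.5], [322.6, 282.4]]
25 277 368
40 278 367
100 230 365
200 285 361
[ 17 319]
```

View pics/w10.png

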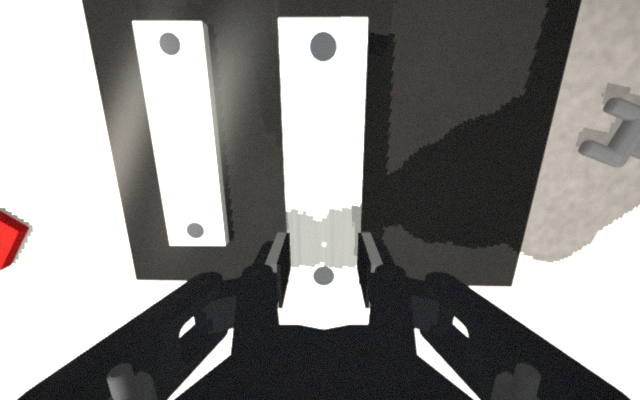

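>>> step_arm --plan '[[[0.2, 1.5, 1, -0.04], [0.6, 4.5, 2, -0.08], [1.1, 8, 3, -0.12], [1.6, 11.5, 3, -0.16], [2.1, 15, 3, -0.2], [2.6, 18.5, 3, -0.24], [3.1, 22, 3, -0.28], [3.6, 25, 2.5, -0.32], [4, 27, 2, -0.335], [4.1, 27.9, 1.5, -0.335], [4.1, 27.9, 1.5, -0.335], [4.1, 27.9, 1.5, -0.335]]]'

```text
clock: 13.65
position: [0.5409, -0.0067, 0.2327]
tool_rot: [3.139, 0.003, -0.142]
force: [-0.3, -0.0, -2.0]
grip_width: 0.0368
```

```bash
python3 w.py pics/w11.png
```

```text
13.7 [ 0.541  -0.0075  0.2331] [ 3.139e+00  3.000e-03 -1.430e-01] [-0.1  0.4 -1.7] 0.037
```

View pics/w11.png

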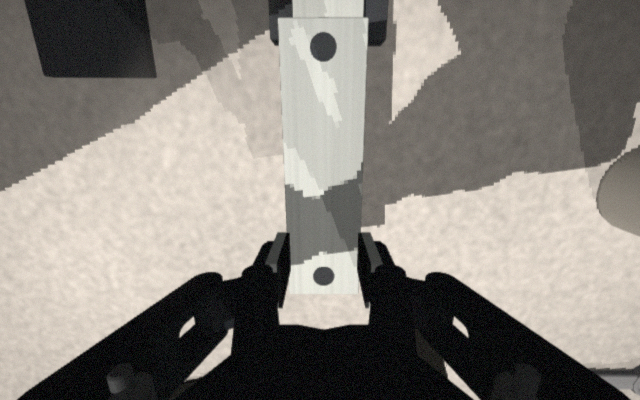

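>>> step_arm --plan '[[[0.2, 0.1, -0.8, 0], [0.2, 0.1, -1.8, 0], [0.2, 0.1, -2.5, 0], [0.2, 0.1, -2.9, 0], [0.2, 0.1, -2.9, 0], [0.2, 0.1, -2.9, 0]]]'

```text
clock: 14.2
position: [0.5429, -0.0068, 0.2037]
tool_rot: [3.139, 0.003, -0.144]
force: [0.1, 0.3, -1.0]
grip_width: 0.0367
```

>>> step_arm --plan '[[[0, 0, -0.1, 0], [0, 0, -0.2, 0], [0, 0, -0.2, 0], [0, 0, -0.2, 0]]]'

```text
clock: 14.53
position: [0.5429, -0.0067, 0.2019]
tool_rot: [3.139, 0.003, -0.143]
force: [-0.3, 0.3, -1.0]
grip_width: 0.037
```

```bash
python3 w.py pics/w12.png
```

```text
14.5833 [ 0.5429 -0.0068  0.2019] [ 3.139e+00  3.000e-03 -1.430e-01] [ 0.   0.  -1.1] 0.0369
```

View pics/w12.png

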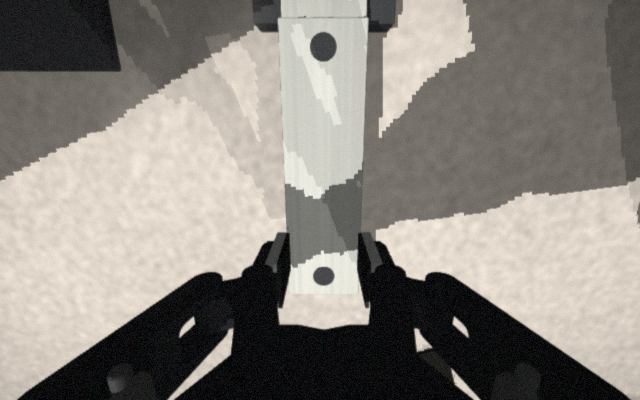

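>>> step_arm --plan '[[[0, 0, -0.1, 0], [0, 0, -0.1, 0], [0, 0, -0.1, 0]]]'

```text
clock: 14.83
position: [0.5429, -0.0067, 0.2009]
tool_rot: [3.139, 0.003, -0.143]
force: [-0.5, -1.1, -1.8]
grip_width: 0.037
```

>>> step_arm --plan '[[[0, 0, -0.1, 0], [0, 0, -0.1, 0], [0, 0, -0.1, 0]]]'

```text
clock: 15.08
position: [0.5429, -0.0067, 0.1999]
tool_rot: [3.139, 0.003, -0.143]
force: [0.1, 0.3, -2.0]
grip_width: 0.0367
```

>>> step_arm --plan '[[[0.1, 0.6, 0, 0], [0.2, 1.4, 0, 0], [0.3, 2.2, 0, 0], [0.4, 3, 0, 0], [0.55, 3.8, 0, 0], [0.6, 4.2, 0, 0], [0.6, 4.2, 0, 0]]]'

```text
clock: 15.67
position: [0.5491, 0.0368, 0.1998]
tool_rot: [3.14, 0.003, -0.142]
force: [0.4, 1.1, -1.8]
grip_width: 0.0369
```

>>> step_arm --plan '[[[0.1, 0.5, 0, 0], [0.15, 1, 0, 0], [0.2, 1.5, 0, 0], [0.3, 2, 0, 0], [0.3, 2, 0, 0]]]'

```text
clock: 16.08
position: [0.5522, 0.058, 0.1998]
tool_rot: [3.14, 0.003, -0.14]
force: [0.5, 1.0, -1.0]
grip_width: 0.0372
```

```bash
python3 w.py pics/w13.png
```

```text
16.1333 [0.5521 0.0574 0.1998] [ 3.14e+00  3.00e-03 -1.41e-01] [-1.2  0.1 -1.8] 0.0368
```

View pics/w13.png

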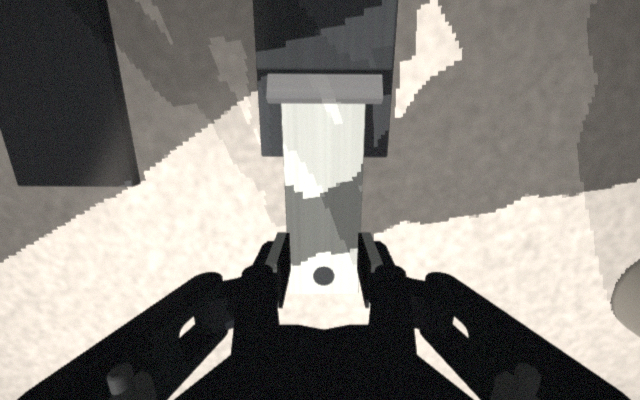

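>>> step_arm --plan '[[[0.1, 0.6, 0, 0], [0.2, 1.2, 0, 0], [0.3, 1.8, 0, 0], [0.35, 2.4, 0, 0], [0.4, 2.8, 0, 0], [0.4, 2.8, 0, 0], [0.4, 2.8, 0, 0]]]'

```text
clock: 16.72
position: [0.5561, 0.0857, 0.1997]
tool_rot: [3.14, 0.003, -0.14]
force: [-0.3, -1.1, -1.2]
grip_width: 0.037
```

>>> step_arm --plan '[[[0, 0, -0.1, 0], [0, 0, -0.1, 0], [0, 0, -0.1, 0]]]'

```text
clock: 16.97
position: [0.5561, 0.0853, 0.199]
tool_rot: [3.14, 0.003, -0.141]
force: [-1.9, 0.8, 7.4]
grip_width: 0.0369
```

Contact with the lower shim. I'll release and back off.

>>> step_arm --plan '[[[0, 0, 0, 0], [0, 0, 0, 0], [0, 0, 0, 0], [0, 0, 0, 0]]]' --jaw 0.3

```text
clock: 17.3
position: [0.5561, 0.0851, 0.199]
tool_rot: [3.14, 0.003, -0.141]
force: [-0.7, -0.5, 0.2]
grip_width: 0.0601
```

>>> step_arm --plan '[[[0, 0, 1, 0], [-0.1, -0.5, 3, 0], [-0.3, -2, 5, 0], [-0.5, -4, 6, 0], [-0.8, -6, 6.5, 0], [-1, -7, 6.5, 0], [-1, -7, 6.5, 0]]]'

```text
clock: 17.88
position: [0.5458, 0.013, 0.2646]
tool_rot: [3.139, 0.002, -0.144]
force: [-1.0, 0.5, -0.5]
grip_width: 0.0595
```

```bash
python3 w.py pics/w14.png; python3 - <<'E'
from h import *
s=bot.grab_frame('side');y0,y1,x0,x1=120,215,270,400;cv2.imwrite('pics/s14.png',cv2.resize(cv2.convertScaleAbs(s['pixels'][y0:y1,x0:x1],alpha=1.5),None,fx=6,fy=6,interpolation=cv2.INTER_CUBIC))
E
```

```text
17.9333 [0.546  0.0146 0.2642] [ 3.14e+00  3.00e-03 -1.43e-01] [-0.6  0.5 -1. ] 0.0595
```

View pics/w14.png

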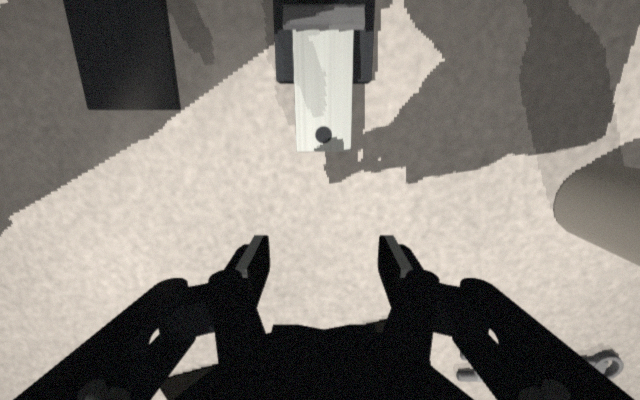

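View pics/s14.png

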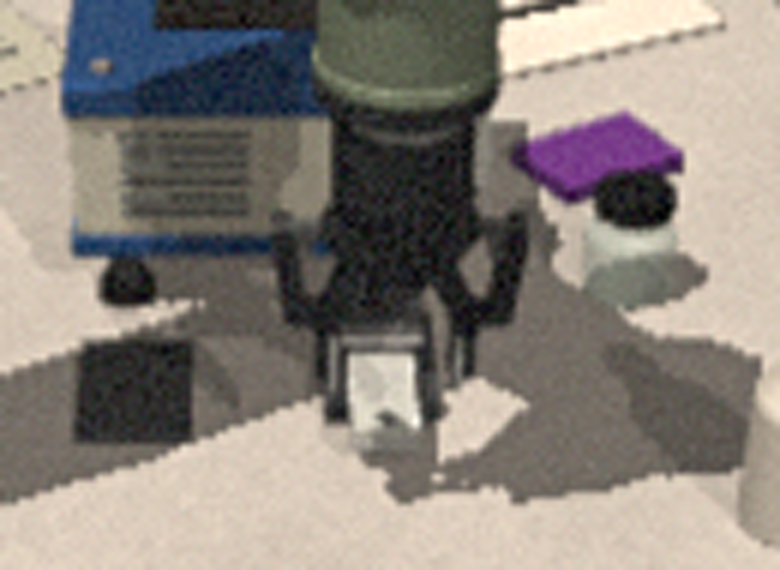

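```bash
python3 - <<'E'
from h import *
f=dict(np.load('cam_w.npz'))
c,si=np.cos(-.146),np.sin(-.146);R=np.array([[c,-si],[si,c]]);C=np.array([.5203,.3364])
tost=lambda W:(W[:,:2]-C)@R
print('outer end',tost(ray(f,[[296.5,151],[350.5,151]],.032)),'at leadin',tost(ray(f,[[292.5,30],[354,30]],.032)),'dot',tost(ray(f,[323,135],.032)))
print('cam', -f['R'].T@f['t'], 'minus TCP', -f['R'].T@f['t']-bot.observe()['position'])
E
```

```text
outer end [[ 0.05288    -0.27116504]
 [ 0.09212765 -0.27107975]] at leadin [[ 0.05228357 -0.19325521]
 [ 0.09209687 -0.19320996]] dot [[ 0.0721292  -0.25974434]]
cam [0.55664053 0.08224095 0.23376822] minus TCP [ 0.01052764  0.06667109 -0.03008292]
```

>>> step_arm --plan '[[[0.1, 0.8, 1, 0], [0.4, 2.8, 2, 0], [0.7, 5, 2.5, 0], [1, 7.5, 2.5, 0], [1.4, 10, 2.5, 0], [1.7, 12.5, 2.5, 0], [1.9, 13.8, 2, 0], [1.9, 14.1, 1.5, 0], [1.9, 14.1, 1, 0], [1.9, 14.1, 1, 0]]]' --jaw 1

```text
clock: 18.82
position: [0.5647, 0.1559, 0.2727]
tool_rot: [3.139, 0.005, -0.142]
force: [-0.4, -0.3, -0.5]
grip_width: 0.0001
```

```bash
python3 w.py pics/w15.png; python3 - <<'E'
from h import *
for n,r in(('side',(60,210,250,450)),('top',(70,240,150,400))):
    s=bot.grab_frame(n);y0,y1,x0,x1=r;cv2.imwrite(f'pics/{n}15.png',cv2.resize(cv2.convertScaleAbs(s['pixels'][y0:y1,x0:x1],alpha=1.5),None,fx=3,fy=3,interpolation=cv2.INTER_CUBIC))
E
```

```text
18.8667 [0.5649 0.1554 0.2733] [ 3.139  0.004 -0.142] [ 0.1 -0.6  1.5] -0.0002
```

View pics/w15.png

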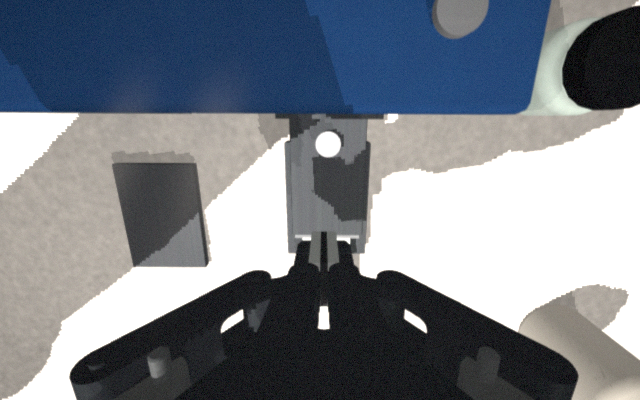

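View pics/side15.png

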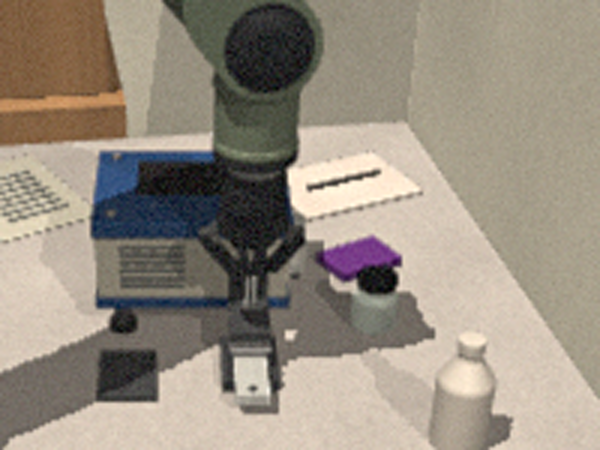

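```bash
python3 - <<'E'
from h import *
f=dict(np.load('cam_w.npz'))
c,si=np.cos(-.146),np.sin(-.146);R=np.array([[c,-si],[si,c]]);C=np.array([.5203,.3364])
tost=lambda W:(W[:,:2]-C)@R
print(proj(f,[[.5649,.1554,.0595]]),tost(np.array([[.5649,.1554]])), 'bracket end',tost(ray(f,[[290,235],[365,235]],.0595)))
E
```

```text
[[324.20004559 219.28633792]] [[ 0.07045771 -0.17258584]] bracket end [[ 0.04595189 -0.18480345]
 [ 0.0997821  -0.18444496]]
```

>>> step_arm --plan '[[[0, 0, -0.8, 0], [0, 0, -1.8, 0], [0, 0, -2.6, 0], [0, 0, -3.2, 0], [0, 0, -3.3, 0], [0, 0, -3.3, 0]]]'

```text
clock: 19.47
position: [0.5651, 0.1552, 0.2403]
tool_rot: [3.139, 0.004, -0.143]
force: [0.5, -0.3, -0.2]
grip_width: -0.0002
```

>>> step_arm --plan '[[[0, 0, -0.2, 0], [0, 0, -0.4, 0], [0, 0, -0.5, 0], [0, 0, -0.5, 0]]]'

```text
clock: 19.8
position: [0.565, 0.1552, 0.2352]
tool_rot: [3.139, 0.004, -0.143]
force: [1.0, 0.4, 0.4]
grip_width: -0.0003
```

>>> step_arm --plan '[[[0, 0, -0.1, 0], [0, 0, -0.2, 0], [0, 0, -0.2, 0]]]'

```text
clock: 20.05
position: [0.5651, 0.1553, 0.2332]
tool_rot: [3.139, 0.004, -0.143]
force: [-0.3, 1.0, 1.4]
grip_width: -0.0
```

>>> step_arm --plan '[[[0, 0, -0.1, 0], [0, 0, -0.2, 0], [0, 0, -0.2, 0]]]'

```text
clock: 20.3
position: [0.5653, 0.1549, 0.2316]
tool_rot: [3.139, 0.003, -0.143]
force: [-1.2, -3.4, 7.5]
grip_width: -0.0001
```

>>> step_arm --plan '[[[0, 0, -0.1, 0], [0, 0, -0.2, 0], [0, 0, -0.2, 0], [0, 0, -0.2, 0]]]'

```text
clock: 20.63
position: [0.5654, 0.1546, 0.2313]
tool_rot: [3.14, 0.003, -0.144]
force: [-12.0, -2.3, 36.8]
grip_width: 0.0001
```

>>> step_arm --plan '[[[0, 0, 0, 0], [0, 0, 0, 0], [0, 0, 0, 0], [0, 0, 0, 0], [0, 0, 0, 0]]]'

```text
clock: 21.05
position: [0.5654, 0.1546, 0.2316]
tool_rot: [3.141, 0.003, -0.144]
force: [-1.8, -0.2, 6.4]
grip_width: 0.0001
```

>>> step_arm --plan '[[[0, 0, -0.1, 0], [0, 0, -0.1, 0], [0, 0, -0.1, 0], [0, 0, -0.1, 0], [0, 0, -0.1, 0], [0, 0, -0.1, 0]]]'

```text
clock: 21.55
position: [0.5654, 0.1545, 0.2315]
tool_rot: [3.141, 0.003, -0.144]
force: [-5.4, -0.4, 18.8]
grip_width: 0.0004
```

>>> step_arm --plan '[[[0, 0, 0.3, 0], [0, 0, 1.5, 0], [0, 0, 3, 0], [0, -0.5, 5, 0], [-0.5, -3, 7, 0], [-1.2, -6, 9, 0], [-2, -9.5, 10, 0], [-2.5, -13, 10, 0], [-2.8, -16, 10, 0], [-3, -18, 10, 0], [-3, -18, 10, 0], [-3, -18, 10, 0]]]'

```text
clock: 22.55
position: [0.5353, -0.0265, 0.3322]
tool_rot: [3.141, 0.003, -0.146]
force: [0.1, 0.8, 0.6]
grip_width: 0.0001
```

```bash
python3 w.py pics/w16.png; python3 - <<'E'
from h import *
for n,r in(('side',(100,250,250,450)),('top',(70,240,150,400))):
    s=bot.grab_frame(n);np.savez(f'cam_{n}16.npz',**s);y0,y1,x0,x1=r;cv2.imwrite(f'pics/{n}16.png',cv2.resize(cv2.convertScaleAbs(s['pixels'][y0:y1,x0:x1],alpha=1.5),None,fx=3,fy=3,interpolation=cv2.INTER_CUBIC))
E
```

```text
22.6 [ 0.5355 -0.0253  0.3319] [-3.141e+00  3.000e-03 -1.440e-01] [0.1 0.7 0.7] 0.0001
```

View pics/w16.png

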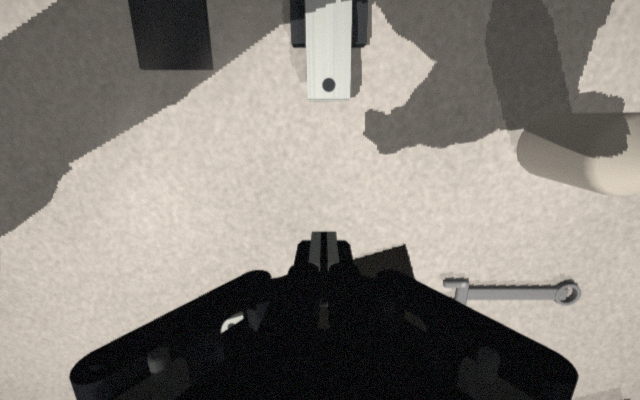

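View pics/side16.png

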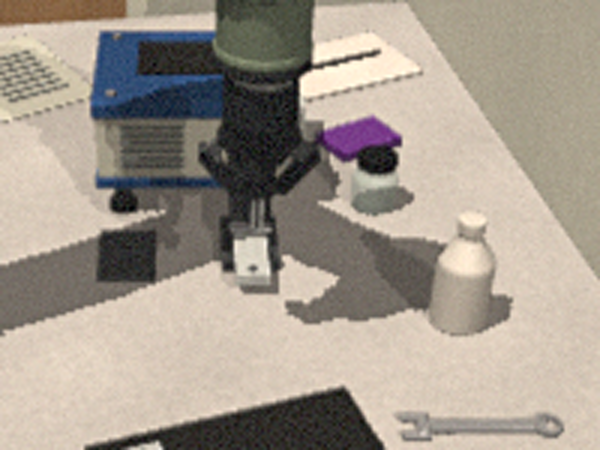

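View pics/top16.png

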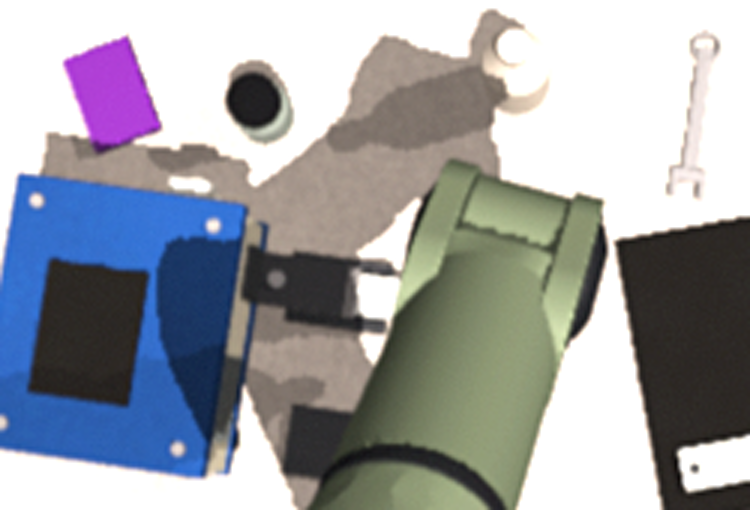

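```bash
python3 - <<'E'
from h import *
f=dict(np.load('cam_w.npz'))
c,si=np.cos(-.146),np.sin(-.146);R=np.array([[c,-si],[si,c]]);C=np.array([.5203,.3364])
print('top shim outer end',(ray(f,[[307,98],[350.5,98]],.032)[:,:2]-C)@R)
s=bot.observe();print(s['force'].round(1),abs(s['qd']).max())
bot.job_done()
E
```

```text
top shim outer end [[ 0.05260879 -0.27091514]
 [ 0.09267372 -0.27094081]]
[-0.2  0.2  0.1] 0.0041320698798774395
the job is handed in; nothing more can be done
```

I put two bare-aluminium shims under the foot, pressed the bracket and found it firm. I then withdrew the arm and handed the job in at about 22.6 s of the 72 s allowed. No verdict is reported.

- **Which plate:** the one under the foot measured about 15 mm thick against 8 mm for the spare, so I took it to be the 16 mm plate and used two shims. The third shim stayed on the mat.
- **Shim position:** in the last wrist view the top shim lies straight. Its outer end is at about (72.6, -271) mm of the stand, where (70, -275) is ideal. By the same view the plate's front edge also reads about 2 mm off nominal, which fits the stated calibration error. The lower shim measured about (73, -272) mm before the second went in, and after that the upper one hid it.
- **Press check:** the bracket gave about 1.8 mm, then stopped solid. Readings ran between 6 and 37 N over the last second or so of pressing. I did not read the joint angle directly; 1.8 mm corresponds to about 0.011 rad.
- **Final state:** with the arm clear, the wrist force read about 0 N. The bottle, jar and wrench look unmoved in the pictures; I did not measure them.
- **Disagreements:**
  - The gripper read 37 mm on the 40 mm shims.
  - The first shim hung about 0.02 rad low at its inner end while carried. I saw no sign of it in the pictures after release.

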